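# Shut the half-closed paint tin

## Task

A filling knife has been left lying on a paint tin whose lid is only half on: lay the knife in the cardboard fruit crate, letting go of it there. Then press the lid squarely down with the wooden block until it is fully home and level all round, keeping the gripper itself off the thin lid, which dents, and set the block down on the table again. The tin stays standing where it is, and the other tin, the jar and the canister are left alone.

Things in the scene. Friction and masses are not known exactly. Their poses are not given: they have to be found in the camera images.
- tin: The open paint tin: plain steel 1-litre tin with a paper band, 109 mm across, 130 mm high to its rim, about 1.3 kg, loose, standing on the table. Origin: centre of its underside; z up. It looks like the other tin and may stand in either place; it is the one with the knife on it and the lid standing proud.
- lid: That tin's round metal lid, a friction fit in the tin's mouth: a 96 mm disc with a raised 6 mm high rim. Origin: centre of the rim's underside; z axis is square to the lid, up when level. It starts 5.5 to 7 mm above home and cocked by up to 0.06 rad about each of two axes. It goes level under about 5 N on its high edge, then slides down under about 12 N, stops dead when home, and stays where it is left.
- lid_top (a point): Centre of the lid, at the height of the top of its raised rim, which is what a flat block bears on: 139 mm above the table when home, 144 to 146 mm at the start. Nothing of the tin stands higher than the lid; its z axis is square to the lid.
- lid_travel (a joint): How far the lid has gone down into the tin, in m: 0 as found (up to 0.0015), 0.007 fully home.
- knife_handle (a point): Point to grip on the filling knife's wooden handle: 23 mm from its butt end, half-way up, out beyond the tin's edge at the start so that fingers pass below it freely. The knife's long axis is x, with the blade to +x. The handle is 24 mm wide (y; the steel butt cap 27 mm) and 22 mm thick (z).
- knife_center (a point): Middle of the knife's 210 mm length and thickness, 82 mm along +x from knife_handle; centre of mass within 5 mm of it, so the blade droops a little when held by the handle. Handle with ferrule from x = -105 to 17 mm, then a 2 mm steel blade, 40 then 70 mm wide, to x = 105 mm. 0.11 kg. It starts lying across the lid, about centred on the tin, handle towards the robot.
- block_center (a point): Centre of the wooden press block, a plain planed timber offcut: 120 mm long (its x), 45 mm wide (its y), 70 mm high (its z), about 0.18 kg, lying on the table on its 120 x 45 mm face. The long side can span the lid.
- crate: Low cardboard fruit crate, fixed, open above: 360 mm (its x) by 280 mm (its y) outside, walls 6 mm thick and 55 mm high (a 12 mm flap on the short ends' middles is only looks), raised corners 90 mm high that reach 50 mm along each wall; floor 5 mm thick. Origin: centre of its underside, on the table. A paint brush and a screwdriver lie in its +y half (y from 30 mm up); the -y half is empty.
- tin2: The other paint tin, same make, 139 mm high with its lid already home, 1.3 kg, loose. Origin: centre of its underside. To be left alone.
- jar: Glass jar with a steel lid, 70 mm across, 90 mm high, loose. Origin: centre of its underside. To be left alone.
- canister: White plastic canister with a handle and red cap, 140 x 100 mm, about 203 mm high, loose. Origin: centre of its underside. To be left alone.
There are look-alikes about, which are no part of the job. What is shaped like the part that bears block_center but orange is not meant.

How it is judged:
By the outcome, as a careful person would: the job done as asked, in the order asked, and still so for the second after the job is handed in, with the robot touching nothing.
It also fails if it takes over 69 s, if anything falls off the work surface, if the arm or the gripper's body presses on something with over 40 N, if the wrist force passes 120 N, or if a joint passes its speed limit or range.

## Robot

A 6-joint arm with a two-finger parallel gripper is mounted at the origin on the work surface. World frame = base frame: x ahead of the robot, y to its left, z up, the work surface at z = 0. Lengths are in m, angles in rad, forces in N, time in s.
With the tool pointing down it reaches from about 0.35 to 0.85 m from the base axis. Payload 8.1 kg.
Tool frame: the origin (TCP) lies at the very end of the fingers, on their centre line; the grasp point (between the pads) lies 19 mm behind it (robot.grip_depth is the distance from the TCP to the grasp point, in m); z points along the fingers, y is the line along which they close (so a half turn about z gives the same grasp; the last joint's range is limited). The gripper opens to 93 mm and grips with 3 to 60 N. Pads are 15 mm wide; open, the fingers measure 128 mm over their backs; the gripper's body (75 mm by 188 mm) begins 65 mm behind the grasp point.
Start: joints at [-1.341, 0.13, 1.488, -0, 1.523, -0.085], TCP at [0.186, -0.571, 0.219] pointing down, gripper open.
Joint ranges: [-2.96, 2.96], [-0.89, 2.26], [0.02, 2.5], [-1.34, 4.48], [0, 2.73], [-2.66, 2.66]. Speed limits (rad/s): [2.39, 2.39, 2.79, 3.14, 3.14, 3.14].

## Interface

Orientations are given as a rotation vector (axis times angle).
In Python, from plant import robot gives the robot as it stands. The module is installed in compiled form; this text tells all that it offers.
- The arm moves only by the shell command python3 -m jog 'ROWS' [FORCE]. ROWS is JSON, a list that holds one entry, the list of rows, each a list of 7 numbers: the turn, a rotation vector about the tool's x, y, z in degrees, then the shift along the tool's x, y, z in cm, then the finger opening in cm, from 0 to 9.3. A call has 1 to 5 rows; each row shifts and turns the commanded pose from where the row before left it, along the tool's axes as they then stand; what a row does not reach is not made up. A row lasts 1/12 s, in which the tool goes at most 41.7 mm and 7.16 degrees, less where a joint would pass 70% of its speed; a pose out of reach is approached as far as the arm can. A call is refused whole if a number of a shift passes 4.17 or a number of a turn 7.16, either way. A call with a gripper value outside its range is refused whole. The fingers move at their own pace and stop on an object; FORCE is the grip in N (left out, the last holds). Time passes only in rows, so rows that do not move let the fingers close. It gives the time, the measured TCP pose, the force and the opening at its end, in the units of the state.
- robot.read_state(): the state, without advancing time (a new reading comes with each control period).
- robot.read_camera(name): name is "scene" or "top" or "wrist"; returns a dict with "img" (384x512x3 uint8, red, green, blue), "fx", "fy", "cx", "cy" (pixels), "extrinsics" (4x4, takes a point from camera to world coordinates). Camera axes: x right, y up, looking along -z (the intrinsics and any distortion apply to the point x, -y, -z); pixel columns grow to the right and rows downward; lengths in m; the calibration is good to about 2 mm. A picture is of the moment at which its call begins. There is no depth.
- robot.close_job(): hands the job in, once; it reports no verdict.
Trained networks look in a picture, given as the dict that the camera call returned (one of the last four; its "shot" number tells which), for a name from the list of things; names that differ only in an ending like _2 or _b are one class to them, and where a whole thing is asked for, a point or a joint stands for the part that bears it (a point fixed in the world has none). Each returns a list of dicts, best first, with "confidence" (0 to 1); they miss things now and then, are a little off and sometimes report something else, mostly with a low value. They report only what shows in the picture. A call takes as long as a camera call. They do not tell look-alikes from the thing itself.
- robot.masks_of(picture, label): "pixels" (384x512 bool, what is visible of it) and "point" ([column, row] in pixels, amid what is visible of it).
- robot.pinpoint(picture, label): "point" ([column, row] in pixels: a listed point, or the origin of a listed thing).
The state is a dict: "t": time; "q": joint angles; "dq": joint speeds; "joint_torque": joint torques, N m; "tool_pos": TCP position; "orientation": TCP orientation; "force": force on the tool from outside, world axes, zero at the start; "wrist_torque": the same for the moment, N m; "opening": finger opening in m.
Only numpy, scipy, OpenCV 4.12 (cv2) and the standard library are available. Lean on these libraries where they do the work, as an engineer would, in place of code of your own. Each camera call takes 0.05 s, during which the arm holds its last target. There are 200 camera calls.

## Working session

There is one attempt and no reset: what is moved stays moved. The work goes in short steps, Python scripts to look and compute and a shell command to move; the robot and the scene stay as the last step left them, time stands still between calls to the robot, and variables do not carry over. Pictures are saved under pics/ and viewed, on a budget of 10 in all, crops included, one or two more only if the job needs it, and the job is handed in when it is done.

```bash
mkdir -p pics
cat > h.py <<'E'
import numpy as np,cv2
from scipy.spatial.transform import Rotation as R
from plant import robot
def ray(p,uv):
    E=np.array(p["extrinsics"]);u,v=uv
    d=E[:3,:3]@np.array([(u-p["cx"])/p["fx"],-(v-p["cy"])/p["fy"],-1.]);return E[:3,3],d
def at(p,uv,z):
    o,d=ray(p,uv);return o+d*(z-o[2])/d[2]
def tri(*prs):
    A=0;b=0
    for p,uv in prs:
        o,d=ray(p,uv);d=d/np.linalg.norm(d);M=np.eye(3)-np.outer(d,d);A=A+M;b=b+M@o
    return np.linalg.solve(A,b)
def proj(p,X):
    E=np.array(p["extrinsics"]);c=E[:3,:3].T@(np.array(X)-E[:3,3]);return np.array([p["cx"]-p["fx"]*c[0]/c[2],p["cy"]+p["fy"]*c[1]/c[2]])
def save(n,im): cv2.imwrite("pics/"+n,cv2.cvtColor(im,cv2.COLOR_RGB2BGR))
def st():
    s=robot.read_state();print(round(s["t"],2),np.round(s["tool_pos"],4),"R",np.round(R.from_rotvec(s["orientation"]).as_matrix(),3).tolist(),"F",np.round(s["force"],1),"op",round(s["opening"],4),"q",np.round(s["q"],2));return s
E
cat > a.py <<'E'
from h import *
st()
P={n:robot.read_camera(n) for n in("scene","top")}
for n,p in P.items(): save(n+"1.png",p["img"]); print(n,p["fx"],p["cx"],p["cy"],np.round(p["extrinsics"],3).tolist(),[k for k in p])
for l in["tin","lid","lid_top","knife_handle","knife_center","block_center","crate","tin2","jar","canister"]:
    for n,p in P.items():
        for d in robot.pinpoint(p,l)[:3]:
            z={"lid":.139,"lid_top":.145,"knife_handle":.155,"knife_center":.155,"block_center":.035}.get(l,0)
            print(l,n,round(d["confidence"],2),np.round(d["point"],1),np.round(at(p,d["point"],z),3))
E
python3 a.py
```

```text
0.0 [ 0.1856 -0.57    0.2176] R [[0.951, 0.31, -0.0], [0.31, -0.951, 0.002], [0.0, -0.002, -1.0]] F [ 0.1  0.4 -0.1] op 0.0927 q [-1.34  0.13  1.49 -0.    1.52 -0.09]
scene 388.11617177791203 252.76405172118638 187.57996055911264 [[0.214, -0.677, 0.704, 1.233], [0.977, 0.142, -0.16, -0.217], [0.008, 0.722, 0.692, 0.85], [0.0, 0.0, 0.0, 1.0]] ['img', 'fx', 'fy', 'cx', 'cy', 'extrinsics', 'shot']
top 391.63605649685667 245.16250270169348 192.587627119298 [[-0.029, 0.993, -0.118, 0.389], [-0.999, -0.025, 0.033, -0.05], [0.03, 0.119, 0.992, 1.095], [0.0, 0.0, 0.0, 1.0]] ['img', 'fx', 'fy', 'cx', 'cy', 'extrinsics', 'shot']
tin scene 0.9 [190.1 263.9] [ 0.617 -0.243  0.   ]
tin scene 0.85 [290.2 257.3] [0.651 0.02  0.   ]
tin top 0.78 [298.3 152.7] [ 0.63  -0.242  0.   ]
tin top 0.67 [206.8 147.6] [0.651 0.019 0.   ]
lid scene 0.68 [182.1 230.9] [ 0.62  -0.248  0.139]
lid top 0.81 [309.9 148.7] [ 0.609 -0.247  0.139]
lid top 0.55 [206.5 150.2] [0.611 0.012 0.139]
lid_top scene 0.68 [183.9 226.8] [ 0.614 -0.242  0.145]
lid_top scene 0.25 [181.  195.7] [ 0.507 -0.24   0.145]
lid_top top 0.6
[... 498 characters left out ...]
 -0.129  0.035]
block_center top 0.92 [214.7 228.8] [ 0.419 -0.     0.035]
block_center top 0.7 [278.5 271.3] [ 0.301 -0.168  0.035]
block_center top 0.66 [264.1 209.7] [ 0.467 -0.135  0.035]
crate scene 0.61 [364.3 199.6] [0.491 0.304 0.   ]
crate top 0.71 [262.8 208.8] [ 0.472 -0.134  0.   ]
crate top 0.59 [104.6 207.8] [0.486 0.305 0.   ]
tin2 scene 0.9 [190.1 263.9] [ 0.617 -0.243  0.   ]
tin2 scene 0.85 [290.2 257.3] [0.651 0.02  0.   ]
tin2 top 0.78 [298.3 152.7] [ 0.63  -0.242  0.   ]
tin2 top 0.67 [206.8 147.6] [0.651 0.019 0.   ]
jar scene 0.52 [222.6 208.2] [ 0.437 -0.128 -0.   ]
jar top 0.96 [336.1 226.5] [ 0.416 -0.339  0.   ]
canister top 0.7 [363.3 148.7] [ 0.637 -0.43   0.   ]
```

Run:
```python
import cv2
a=cv2.imread("pics/top1.png");b=cv2.imread("pics/scene1.png")
cv2.imwrite("pics/t1.png",cv2.resize(a[90:330,30:430],None,fx=2,fy=2,interpolation=cv2.INTER_CUBIC))
cv2.imwrite("pics/s1.png",cv2.resize(b[100:330,90:460],None,fx=2,fy=2,interpolation=cv2.INTER_CUBIC))
```

```text
(no output)
```

View pics/t1.png

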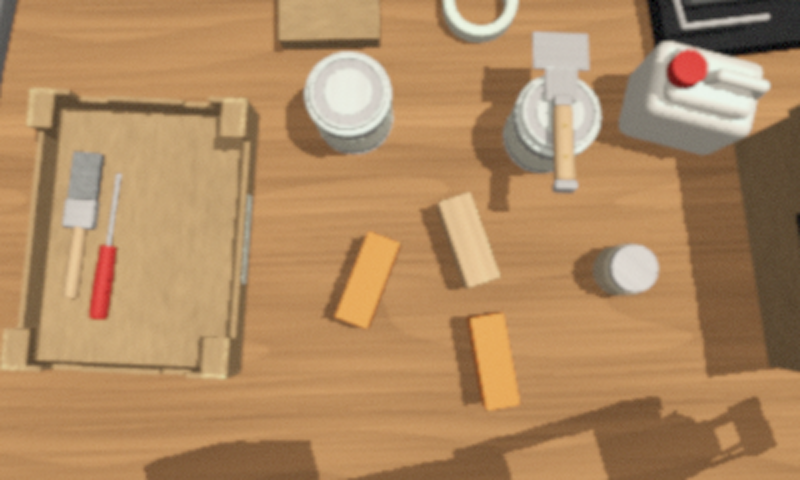

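View pics/s1.png

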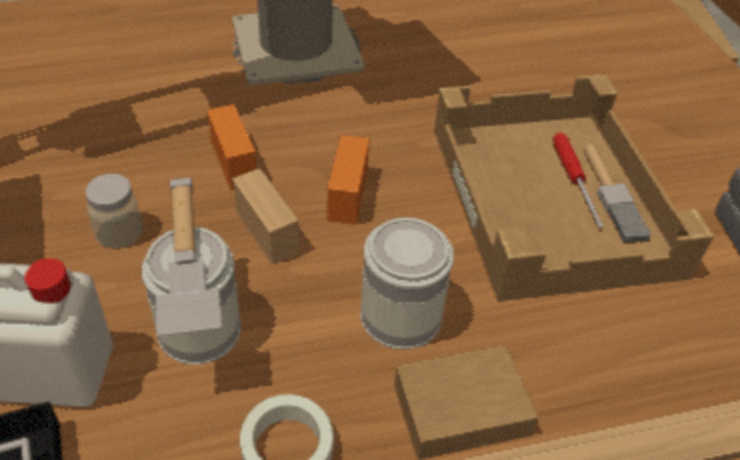

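The two views show three block-like offcuts:

| Object | Top-crop pixel | Judgement |
|---|---|---|
| Plain timber block | (469,240) | The one meant |
| Orange block | (367,280) | Decoy |
| Orange block | (494,360) | Decoy |

The knife lies on the right-hand tin at (558,120), handle towards the robot. That makes it the open tin, and the tin at (348,95) is tin2. The crate's brush and screwdriver lie on its +y side (image left).

Run:
```python
from h import *
P={n:robot.read_camera(n) for n in("scene","top")};s,t=P["scene"],P["top"]
for a in[(28,90),(248,98),(2,370),(228,378)]: print("crate",np.round(at(t,(a[0]/2+30,a[1]/2+90),.09),3))
print("handle",tri((s,(179,198.3)),(t,(310.6,177.4))),"lidtop",tri((s,(183.9,226.8)),(t,(308.9,148.4))),"block",tri((s,(223.5,208.7)),(t,(264.1,209.7))))
for l,n in(("tin",0),("block_center",0),("knife_center",0)):
  for d in robot.masks_of(t,l):
    m=d["pixels"].astype(np.uint8);c=max(cv2.findContours(m,0,2)[0],key=cv2.contourArea)
    r=cv2.minAreaRect(c);b=cv2.boxPoints(r);z={"block_center":.07}.get(l,.15)
    print(l,round(d["confidence"],2),np.round(r[0],1),[np.round(at(t,q,z)[:2],3).tolist() for q in b])
```

```text
crate [0.672 0.434 0.09 ]
crate [0.655 0.151 0.09 ]
crate [0.316 0.455 0.09 ]
crate [0.297 0.176 0.09 ]
handle [ 0.53253508 -0.24309132  0.16068407] lidtop [ 0.60943767 -0.24329925  0.14054776] block [ 0.46747227 -0.13210968  0.03080138]
tin 0.82 [204. 141.] [[0.696, 0.07], [0.694, -0.039], [0.568, -0.036], [0.57, 0.071]]
tin 0.56 [294. 152.] [[0.66, -0.177], [0.659, -0.237], [0.538, -0.232], [0.54, -0.173]]
tin 0.29 [342.5 225. ] [[0.446, -0.279], [0.444, -0.355], [0.386, -0.351], [0.388, -0.275]]
block_center 0.96 [276.5 269.9] [[0.365, -0.125], [0.372, -0.175], [0.251, -0.192], [0.244, -0.143]]
block_center 0.94 [214.3 229.9] [[0.37, 0.045], [0.48, -0.002], [0.46, -0.047], [0.35, 0.001]]
block_center 0.62 [263.5 209.6] [[0.514, -0.089], [0.53, -0.136], [0.415, -0.172], [0.4, -0.125]]
knife_center 0.67 [309.3 146.2] [[0.516, -0.198], [0.717, -0.216], [0.712, -0.29], [0.511, -0.27]]
knife_center 0.39 [ 94.9 206.4] [[0.322, 0.427], [0.662, 0.422], [0.64, 0.124], [0.298, 0.142]]
```

```bash
python3 -m jog '[[[0,0,5,4,0,-2,9.3],[0,0,5,4,0,-2,9.3],[0,0,5,4,0,-2,9.3],[0,0,5,4,0,-2,9.3]]]' 20
python3 - <<'E'
from h import *
st()
E
```

```text
t: 1.68
tool_pos: [0.333, -0.5426, 0.2943]
orientation: [3.141, -0.062, 0.0]
force: [-0.3, -1.3, -0.6]
opening: 0.0933
1.68 [ 0.333  -0.5426  0.2943] R [[0.999, -0.039, 0.0], [-0.039, -0.999, -0.0], [0.0, 0.0, -1.0]] F [-0.3 -1.3 -0.6] op 0.0933 q [-1.1   0.21  1.26  0.    1.67  0.51]
```

```bash
python3 -m jog '[[[0,0,0,2.35,-3.8,0,9.3],[0,0,0,2.35,-3.8,0,9.3],[0,0,0,2.35,-3.8,0,9.3],[0,0,0,2.35,-3.8,0,9.3]]]' >/dev/null; python3 -m jog '[[[0,0,0.5,2.35,-3.8,0,9.3],[0,0,0.5,2.35,-3.8,0,9.3],[0,0,0.5,2.35,-3.8,0.5,9.3],[0,0,0,2.35,-3.8,1,9.3],[0,0,0,0,0,0,9.3]]]'
cat > w.py <<'E'
from h import *
import sys
s=st();p=robot.read_camera("wrist");save(sys.argv[1],p["img"])
T=np.array(s["tool_pos"]);Rm=R.from_rotvec(s["orientation"]).as_matrix()
print("campos",np.round(np.array(p["extrinsics"])[:3,3],3))
for a in sys.argv[2:]:
    l,z=a.split(":")
    for d in robot.pinpoint(p,l)[:2]:
        X=at(p,d["point"],float(z));print(l,round(d["confidence"],2),np.round(d["point"]),np.round(X,4),"tool cm",np.round(Rm.T@(X-T)*100,2))
    for d in robot.masks_of(p,l)[:2]:
        m=d["pixels"].astype(np.uint8);c=max(cv2.findContours(m,0,2)[0],key=cv2.contourArea)
        b=cv2.boxPoints(cv2.minAreaRect(c));print(" mask",round(d["confidence"],2),[np.round(at(p,q,float(z))[:2],3).tolist() for q in b])
E
python3 w.py w1.png knife_handle:.156 knife_center:.156 lid_top:.145
```

```text
t: 2.43
tool_pos: [0.5206, -0.2618, 0.2778]
orientation: [-3.137, 0.085, 0.0]
force: [-0.4, 0.0, -0.1]
opening: 0.0929
2.43 [ 0.5206 -0.2618  0.2778] R [[0.999, -0.054, -0.0], [-0.054, -0.999, 0.004], [-0.0, -0.004, -1.0]] F [-0.4  0.  -0.1] op 0.0929 q [-0.56  0.07  1.45  0.    1.63  1.07]
campos [ 0.592 -0.266  0.443]
knife_handle 0.9 [236. 167.] [ 0.5373 -0.2393  0.156 ] tool cm [ 1.54 -2.29 12.19]
 mask 0.92 [[0.689, -0.218], [0.685, -0.285], [0.507, -0.278], [0.511, -0.199]]
knife_center 0.8 [239.  82.] [ 0.6184 -0.248   0.156 ] tool cm [ 9.69 -1.86 12.19]
knife_center 0.59 [238.  86.] [ 0.6148 -0.2476  0.156 ] tool cm [ 9.33 -1.88 12.19]
 mask 0.97 [[0.689, -0.219], [0.685, -0.284], [0.508, -0.277], [0.512, -0.2]]
lid_top 0.6 [239.  84.] [ 0.6172 -0.2474  0.145 ] tool cm [ 9.57 -1.91 13.29]
 mask 0.68 [[0.657, -0.258], [0.656, -0.293], [0.572, -0.295], [0.572, -0.257]]
```

View pics/w1.png

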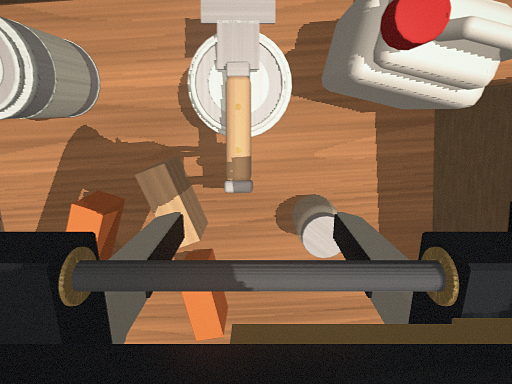

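The wrist view shows the knife handle at (238,167), butt at (238,190), lined up with the tool's x axis, and it overhangs the tin edge. Going down to grip it.

```bash
python3 -m jog '[[[0,0,1,1.5,-2.2,1,9.3],[0,0,0,0,0,3.5,9.3],[0,0,0,0,0,3.5,9.3],[0,0,0,0,0,3,9.3],[0,0,0,0,0,2.4,9.3]]]' 30 >/dev/null; python3 -m jog '[[[0,0,0,0,0,0,9.3],[0,0,0,0,0,0,1],[0,0,0,0,0,0,1],[0,0,0,0,0,0,1],[0,0,0,0,0,0,1]]]' 30;  python3 -m jog '[[[0,0,0,0,0,0,1],[0,0,0,0,0,0,1],[0,0,0,0,0,0,1],[0,0,0,0,0,0,1],[0,0,0,0,0,0,1]]]'
```

```text
t: 3.62
tool_pos: [0.5353, -0.2483, 0.1482]
orientation: [3.137, -0.123, 0.006]
force: [0.2, -0.7, -0.8]
opening: 0.071
t: 4.03
tool_pos: [0.534, -0.2472, 0.1455]
orientation: [3.139, -0.122, 0.0]
force: [-0.0, 0.4, -0.3]
opening: 0.0376
```

```bash
python3 -m jog '[[[0,0,0,0,-0.6,0.1,3.8],[0,0,0,0,0,0,1],[0,0,0,0,0,0,1],[0,0,0,0,0,0,1],[0,0,0,0,0,0,1]]]' 30;  python3 -m jog '[[[0,0,0,0,0,0,1],[0,0,0,0,0,0,1]]]'
python3 w.py w2.png
```

```text
t: 4.45
tool_pos: [0.5343, -0.2412, 0.1443]
orientation: [-3.139, 0.122, 0.0]
force: [0.3, -0.1, -1.4]
opening: 0.0235
t: 4.62
tool_pos: [0.5343, -0.2413, 0.1442]
orientation: [-3.139, 0.122, 0.0]
force: [0.4, -0.8, -1.3]
opening: 0.0238
4.62 [ 0.5343 -0.2413  0.1442] R [[0.997, -0.078, -0.0], [-0.078, -0.997, 0.0], [-0.0, -0.0, -1.0]] F [ 0.4 -0.8 -1.3] op 0.0238 q [-0.51  0.14  1.62 -0.    1.39  1.14]
campos [ 0.606 -0.246  0.31 ]
```

View pics/w2.png

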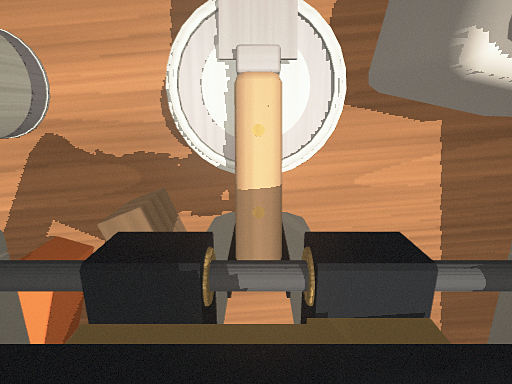

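The fingers are closed on the handle at (258,230), opening 23.8 mm. Lifting and carrying.

```bash
python3 -m jog '[[[0,0,0,0,0,0,1],[0,0,0,0,0,-0.5,1],[0,0,0,0,0,-1.5,1],[0,0,0,0,0,-3,1],[0,0,0,0,0,-3.5,1]]]' 50; python3 -m jog '[[[0,0,0,-0.4,-0.8,-3.5,1],[0,0,0,-0.8,-1.6,-3,1],[0,0,0,-1.25,-3,0,1],[0,0,0,-1.25,-3,0,1],[0,0,0,-1.25,-3,0,1]]]'; python3 -m jog '[[[0,0,0,-1.25,-3.4,0,1],[0,0,0,-1.25,-3.4,0,1],[0,0,0,-1.25,-3.4,0,1],[0,0,0,-1.25,-3.4,0,1],[0,0,0,-1.25,-3.4,0,1]]]'; python3 -m jog '[[[0,0,0,-1.25,-3.4,0,1],[0,0,0,-1.25,-3.4,0,1],[0,0,0,-1.25,-3.4,0,1],[0,0,0,-1.25,-3.4,0,1],[0,0,0,-1,-2,0,1]]]'
python3 - <<'E'
from h import *
p=robot.read_camera("scene");t=robot.read_camera("top");st()
a=p["img"][100:330,150:510];b=t["img"][60:330,20:380]
save("c1.png",np.hstack([a,b[:230]]))
E
```

```text
t: 5.08
tool_pos: [0.5329, -0.2405, 0.2281]
orientation: [-3.137, 0.122, 0.007]
force: [-0.4, -0.8, -0.8]
opening: 0.0235
t: 5.5
tool_pos: [0.4938, -0.1231, 0.2958]
orientation: [3.139, -0.124, 0.003]
force: [-0.1, 0.4, -1.1]
opening: 0.0237
t: 5.92
tool_pos: [0.4441, 0.052, 0.2951]
orientation: [-3.139, 0.123, -0.002]
force: [-0.1, 0.7, -1.1]
opening: 0.0235
t: 6.33
tool_pos: [0.396, 0.2136, 0.2951]
orientation: [-3.138, 0.12, -0.001]
force: [0.5, 0.4, -1.4]
opening: 0.0236
6.43 [0.3959 0.2136 0.295 ] R [[0.997, -0.073, 0.0], [-0.073, -0.997, 0.001], [0.0, -0.001, -1.0]] F [-0.6 -1.2 -1.3] op 0.024 q [ 0.38 -0.3   1.76  0.    1.68  2.02]
```

View pics/c1.png

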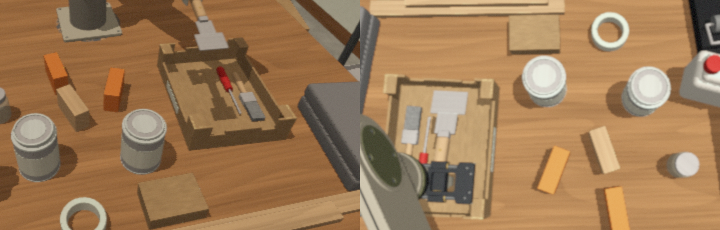

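The knife hangs straight in the grip over the empty half of the crate. Lowering it.

```bash
python3 -m jog '[[[0,0,0,0.2,-2.8,1,1],[0,0,0,0,0,3.8,1],[0,0,0,0,0,3.8,1],[0,0,0,0,0,3.8,1],[0,0,0,0,0,3.8,1]]]'; python3 -m jog '[[[0,0,0,0,0,3.8,1],[0,0,0,0,0,3,1],[0,0,0,0,0,1.5,1],[0,0,0,0,0,1,1],[0,0,0,0,0,0,1]]]'
```

```text
t: 6.85
tool_pos: [0.4018, 0.2379, 0.1314]
orientation: [-3.139, 0.123, -0.002]
force: [0.1, 0.8, -1.3]
opening: 0.0238
t: 7.27
tool_pos: [0.4002, 0.2372, 0.0375]
orientation: [3.137, -0.123, -0.005]
force: [0.6, -1.0, -1.5]
opening: 0.024
```

```bash
python3 -m jog '[[[0,0,0,0,0,1,1],[0,0,0,0,0,0.7,1],[0,0,0,0,0,0.4,1],[0,0,0,0,0,0.4,1],[0,0,0,0,0,0.1,1]]]'; python3 -m jog '[[[0,0,0,0,0,0,1]]]'
```

```text
t: 7.68
tool_pos: [0.4018, 0.2387, 0.0136]
orientation: [-3.139, 0.122, -0.001]
force: [-2.0, 0.9, 2.7]
opening: 0.0235
t: 7.77
tool_pos: [0.4019, 0.2388, 0.0139]
orientation: [-3.139, 0.122, -0.002]
force: [-0.6, 0.9, 1.4]
opening: 0.0235
```

Blade touching the floor; a little lower, then open part way and lift.

```bash
python3 -m jog '[[[0,0,0,0,0,0.3,1],[0,0,0,0,0,0,1],[0,0,0,0,0,0,4],[0,0,0,0,0,0,4.5],[0,0,0,0,0,0,4.5]]]' 20; python3 -m jog '[[[0,0,0,0,0,-0.6,4.5],[0,0,0,0,0,-2,4.5],[0,0,0,0,0,-3.5,6],[0,0,0,0,0,-3.8,7],[0,0,0,0,0,-3.8,8]]]';python3 -m jog '[[[0,0,0,0,0,-3,9],[0,0,0,0,2,-3,9],[0,0,0,0,3.8,0,9],[0,0,0,0,3.8,0,9],[0,0,0,0,3.8,0,9.3]]]'
python3 - <<'E'
from h import *
p=robot.read_camera("scene");t=robot.read_camera("top");st()
a=p["img"][100:330,150:510];b=t["img"][100:330,20:380]
save("c2.png",np.hstack([a,b]))
l="block_center"
for d in robot.pinpoint(t,l)[:3]:print(np.round(at(t,d["point"],.035),3))
for d in robot.pinpoint(p,l)[:3]:print("s",np.round(at(p,d["point"],.035),3))
for l in("lid_top","tin"):
  for c in(t,p):
    for d in robot.pinpoint(c,l)[:3]:print(l,np.round(at(c,d["point"],.145*(l!="tin")),3))
E
```

```text
t: 8.18
tool_pos: [0.4014, 0.2385, 0.0105]
orientation: [-3.139, 0.122, 0.0]
force: [0.8, 0.3, -0.1]
opening: 0.0395
t: 8.6
tool_pos: [0.4006, 0.2382, 0.149]
orientation: [3.139, -0.122, -0.002]
force: [0.7, 0.5, 0.4]
opening: 0.0607
t: 9.02
tool_pos: [0.3909, 0.104, 0.2088]
orientation: [-3.139, 0.12, -0.004]
force: [0.5, 0.0, 0.1]
opening: 0.0913
9.12 [0.3909 0.1006 0.2082] R [[0.997, -0.083, 0.001], [-0.083, -0.997, -0.002], [0.001, 0.002, -1.0]] F [ 1.  -0.1  0.5] op 0.0924 q [ 0.13 -0.43  2.01 -0.    1.56  1.78]
[ 0.42  -0.006  0.035]
[ 0.304 -0.162  0.035]
[ 0.468 -0.137  0.035]
s [0.422 0.002 0.035]
s [ 0.313 -0.155  0.035]
s [ 0.469 -0.133  0.035]
lid_top [ 0.611 -0.242  0.145]
lid_top [0.478 0.259 0.145]
lid_top [ 0.611 -0.245  0.145]
tin [0.652 0.023 0.   ]
tin [ 0.63  -0.254  0.   ]
tin [0.653 0.017 0.   ]
tin [ 0.617 -0.249  0.   ]
```

View pics/c2.png

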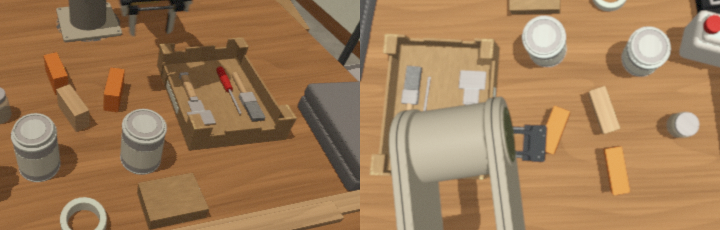

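The knife now lies flat in the crate's empty half (scene crop (200,105)), clear of the brush and screwdriver. Next the plain block at world (0.468,-0.135), in the top crop at (604,110).

```bash
python3 -m jog '[[[0,0,0,1.6,3.8,0,9.3],[0,0,0,1.6,3.8,0,9.3],[0,0,0,1.6,3.8,0,9.3],[0,0,0,1.6,3.8,0,9.3],[0,0,0,1.6,3.8,0,9.3]]]' >/dev/null; python3 -m jog '[[[0,0,0,1.6,3.8,0,9.3],[0,0,-5.7,0,0,0,9.3],[0,0,-5.7,0,0,0,9.3],[0,0,-5.7,0,0,0,9.3],[0,0,-5.7,0,0,0,9.3]]]'; python3 w.py w3.png block_center:.07
```

```text
t: 10.25
tool_pos: [0.4693, -0.129, 0.2069]
orientation: [-3.099, -0.51, 0.002]
force: [-0.8, -0.1, 0.0]
opening: 0.093
10.25 [ 0.4693 -0.129   0.2069] R [[0.947, 0.321, -0.001], [0.321, -0.947, 0.001], [-0.001, -0.001, -1.0]] F [-0.8 -0.1  0. ] op 0.093 q [-0.37 -0.17  1.81  0.    1.51  0.87]
campos [ 0.538 -0.106  0.372]
block_center 0.56 [141. 173.] [ 0.4336 -0.008   0.07  ] tool cm [  0.51 -12.59  13.7 ]
 mask 0.96 [[0.52, -0.092], [0.534, -0.133], [0.42, -0.174], [0.405, -0.129]]
 mask 0.84 [[0.248, -0.146], [0.332, -0.135], [0.337, -0.178], [0.253, -0.193]]
```

View pics/w3.png

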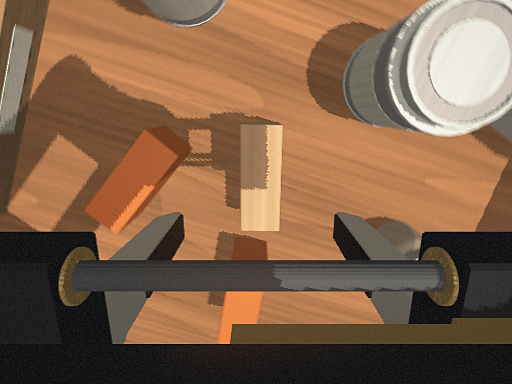

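The plain block is at (262,178), square with the tool and clear of both orange ones at (140,180) and (242,280). Going down.

```bash
python3 -m jog '[[[0,0,-0.5,0.1,0.3,3.8,9.3],[0,0,0,0,0,3.8,9.3],[0,0,0,0,0,3.8,9.3],[0,0,0,0,0,3.3,9.3],[0,0,0,0,0,2.2,9.3]]]'; python3 -m jog '[[[0,0,0,0,0,0.6,9.3],[0,0,0,0,0,0,5],[0,0,0,0,0,0,5],[0,0,0,0,0,0,5],[0,0,0,0,0,0,5]]]';  python3 -m jog '[[[0,0,0,0,0,0,4],[0,0,0,0,0,0,4],[0,0,0,0,0,0,4],[0,0,0,0,0,0,4],[0,0,0,0,0,0,4]]]' 20;  python3 -m jog '[[[0,0,0,0,0,0,4],[0,0,0,0,0,0,4]]]' 60
```

```text
t: 10.82
tool_pos: [0.4689, -0.1308, 0.0347]
orientation: [-3.098, -0.51, 0.006]
force: [-0.3, -0.0, -0.1]
opening: 0.0929
t: 11.23
tool_pos: [0.4726, -0.133, 0.0347]
orientation: [3.097, 0.513, 0.005]
force: [-0.1, 0.3, 0.5]
opening: 0.071
t: 11.65
tool_pos: [0.471, -0.1324, 0.0329]
orientation: [3.099, 0.514, 0.001]
force: [-1.5, 1.0, 4.4]
opening: 0.0445
t: 11.82
tool_pos: [0.471, -0.1324, 0.0328]
orientation: [3.099, 0.514, 0.001]
force: [-1.1, 0.8, 5.5]
opening: 0.0447
```

```bash
python3 -m jog '[[[0,0,0,0,0,-1,4],[0,0,0,0,0,-3.5,4],[0,0,0,0,0,-3.9,4],[0,0,0,0,0,-3.9,4],[0,0,0,0,0,-3.9,4]]]'; python3 -m jog '[[[0,0,0,0,0,-3.8,4],[0,0,0,1.9,3,0,4],[0,0,0,1.9,3,0,4],[0,0,0,1.9,3,0,4],[0,0,0,1.9,3,0,4]]]';  python3 -m jog '[[[0,0,0,1.9,3,0,4],[0,0,0,0,0,0,4],[0,0,0,0,0,0,4]]]'; python3 w.py w4.png lid_top:.145 block_center:.15
python3 - <<'E'
from h import *
p=robot.read_camera("scene");save("s4.png",cv2.resize(p["img"][120:320,110:310],None,fx=3,fy=3,interpolation=cv2.INTER_CUBIC))
E
```

```text
t: 12.23
tool_pos: [0.47, -0.1322, 0.1961]
orientation: [-3.099, -0.514, 0.002]
force: [0.3, 0.2, -2.3]
opening: 0.0451
t: 12.65
tool_pos: [0.5825, -0.2224, 0.2331]
orientation: [3.099, 0.514, 0.001]
force: [0.5, 0.0, -1.3]
opening: 0.0446
t: 12.9
tool_pos: [0.6089, -0.2444, 0.2296]
orientation: [-3.097, -0.512, 0.006]
force: [-0.2, -0.6, -0.8]
opening: 0.0443
12.9 [ 0.6089 -0.2444  0.2296] R [[0.947, 0.322, -0.004], [0.322, -0.947, 0.002], [-0.004, -0.003, -1.0]] F [-0.2 -0.6 -0.8] op 0.0443 q [-0.46  0.28  1.29 -0.    1.57  0.78]
campos [ 0.678 -0.222  0.395]
 mask 0.85 [[0.611, -0.29], [0.65, -0.278], [0.652, -0.284], [0.613, -0.297]]
block_center 0.6 [ 44. 241.] [ 0.5002 -0.0708  0.15  ] tool cm [ -4.68 -19.9    8.04]
 mask 0.87 [[0.492, -0.025], [0.568, -0.086], [0.539, -0.116], [0.458, -0.054]]
 mask 0.74 [[0.646, -0.19], [0.673, -0.268], [0.561, -0.312], [0.531, -0.224]]
```

View pics/w4.png

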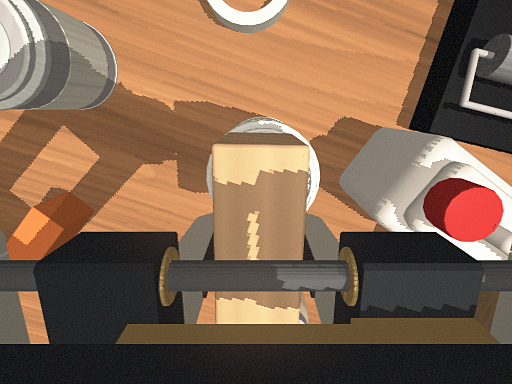

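Run:
```python
from h import *
p=robot.read_camera("wrist");a=np.linspace(0,6.28,200)
for c in[(.609,-.2444),(.612,-.2444),(.612,-.247),(.6115,-.242)]:
  for r,z in((.0545,.13),):
    q=np.array([proj(p,(c[0]+r*np.cos(t),c[1]+r*np.sin(t),z)) for t in a]);print(c,q[:,0].min(),q[:,0].max(),q[:,1].min())
save("w5.png",cv2.resize(p["img"][100:260,190:340],None,fx=3,fy=3,interpolation=cv2.INTER_CUBIC))
```

```text
(0.609, -0.2444) 202.60860143902397 315.0331108282534 129.05461260370492
(0.612, -0.2444) 203.4686250005345 316.18115107005667 125.91916264517978
(0.612, -0.247) 206.05696784787818 318.67923747836505 126.84793613249494
(0.6115, -0.242) 200.93306178011733 313.6808534547537 125.58500994648114
```

View pics/w5.png

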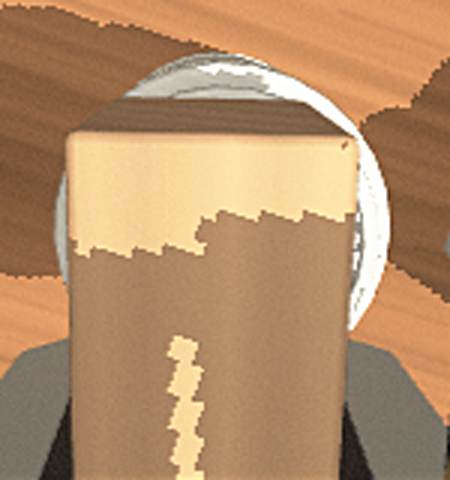

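Run:
```python
from h import *
p=robot.read_camera("wrist");a=np.linspace(0,6.28,200)
for c in[(.612,-.2475),(.613,-.2485),(.616,-.248)]:
  for z in(0,.03,.13):
    q=np.array([proj(p,(c[0]+.0545*np.cos(t),c[1]+.0545*np.sin(t),z)) for t in a]);print(c,z,q[:,0].min(),q[:,0].max(),q[:,1].min())
  q=np.array([proj(p,(c[0]+.048*np.cos(t),c[1]+.048*np.sin(t),.145)) for t in a]);print("lid",q[:,0].min(),q[:,0].max(),q[:,1].min())
  print("block far bottom", [proj(p,np.array([.6089,-.2444,.197])+np.array([.947,.322,0])*.06+s*.0225*np.array([.322,-.947,0])) for s in(-1,1)])
im=p["img"]; print(im[112:146:1,262].tolist())
```

```text
(0.612, -0.2475) 0 222.40366972852223 299.9187195003988 121.46892301613238
(0.612, -0.2475) 0.03 219.67475743645662 303.1990031713565 122.41400825524653
(0.612, -0.2475) 0.13 206.45597565500526 319.0845590478476 127.06259066574196
lid 210.73862710027203 315.37999978018564 135.6155453444241
block far bottom [array([226.69494081, 127.41665135]), array([291.72826012, 127.48030947])]
(0.613, -0.2485) 0 223.29395513680427 300.8381134421268 120.99938684154976
(0.613, -0.2485) 0.03 220.63298778753506 304.19103113350707 121.90712887627599
(0.613, -0.2485) 0.13 207.74109653021566 320.43114369781745 126.3728706044291
lid 212.09681180765676 316.7984261670756 134.8957454134819
block far bottom [array([226.69494081, 127.41665135]), array([291.72826012, 127.48030947])]
(0.616, -0.248) 0 223.58197390834962 301.27130967997704 118.73456255313151
(0.616, -0.248) 0.03 220.938018225281 304.66465499425226 119.46175270170154
(0.616, -0.248) 0.13 208.11764332772586 321.1145509022201 123.04255162619407
lid 212.5066275793568 317.50905501187066 131.42002009469644
block far bottom [array([226.69494081, 127.41665135]), array([291.72826012, 127.48030947])]
[[220, 149, 100], [225, 156, 105], [226, 159, 105], [237, 165, 108], [151, 102, 67], [129, 107, 87], [162, 157, 143], [131, 123, 105], [134, 126, 110], [255, 253, 242], [255, 255, 255], [255, 255, 255], [189, 185, 167], [195, 186, 172], [198, 191, 180], [193, 190, 172], [171, 165, 150], [174, 169, 157], [209, 207, 191], [205, 200, 187], [174, 166, 149], [113, 81, 54], [126, 95, 69], [132, 104, 78], [126, 96, 74], [126, 99, 72], [134, 106, 79], [122, 93, 69], [138, 105, 80], [131, 101, 72], [122, 95, 68], [122, 94, 69], [169, 129, 96], [237, 186, 139]]
```

Run:
```python
from h import *
p=robot.read_camera("wrist");s=st();print(p["fx"],p["cx"],p["cy"],np.round(p["extrinsics"],3).tolist())
T=np.array(s["tool_pos"]);Rm=R.from_rotvec(s["orientation"]).as_matrix()
for x in(.06,.055):
  for z in(-.0372,.0328): print(x,z,[np.round(proj(p,T+Rm@np.array([x,y,z])),1) for y in(-.0225,.0225)])
# fingertips, as a check of the wrist calibration
print("tips",[np.round(proj(p,T+Rm@np.array([.0075,y,0])),1) for y in(-.0225,-.04,.0225,.04)])
for n in("top","scene"):
  c=robot.read_camera(n)
  for l in("tin","lid_top"):
    for d in robot.pinpoint(c,l)[:2]:print(n,l,round(d["confidence"],2),np.round(d["point"],1),np.round(at(c,d["point"],.145*(l!="tin")),3))
```

```text
13.35 [ 0.609  -0.2433  0.2335] R [[0.946, 0.323, 0.001], [0.323, -0.946, -0.001], [0.001, 0.001, -1.0]] F [-0.1  0.1 -1.4] op 0.0447 q [-0.46  0.27  1.3   0.    1.57  0.78]
287.1841954481153 258.303271296129 184.46964221978757 [[0.323, 0.916, 0.238, 0.677], [-0.946, 0.312, 0.083, -0.22], [0.002, -0.252, 0.968, 0.399], [0.0, 0.0, 0.0, 1.0]]
0.06 -0.0372 [array([206.6, 136.6]), array([308.2, 136.6])]
0.06 0.0328 [array([224.4, 127.1]), array([290.7, 127.1])]
0.055 -0.0372 [array([207.1, 147.9]), array([307.7, 147.8])]
0.055 0.0328 [array([224.6, 134.6]), array([290.5, 134.6])]
tips [array([221. , 217.3]), array([192.5, 217.4]), array([294.2, 217.3]), array([322.7, 217.3])]
top tin 0.98 [205.  150.3] [0.643 0.025 0.   ]
top tin 0.57 [301.9 154.2] [ 0.625 -0.252  0.   ]
top lid_top 0.66 [310.4 147.8] [ 0.61  -0.247  0.145]
scene tin 0.85 [289.  256.6] [0.649 0.017 0.   ]
scene tin 0.57 [189.7 261.2] [ 0.608 -0.243  0.   ]
scene lid_top 0.79 [185.4 227.4] [ 0.616 -0.239  0.145]
```

View pics/s4.png

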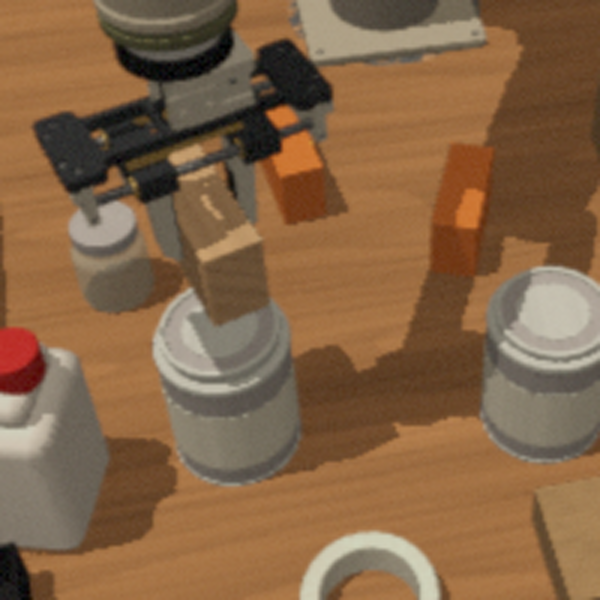

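Run:
```python
from h import *
p=robot.read_camera("scene");a=np.linspace(0,6.28,200)
print("measured rim cols 161.7 207.3, base bottom row 280")
for c in[(.609,-.247),(.613,-.247),(.617,-.247),(.617,-.243)]:
    f=lambda z:np.array([proj(p,(c[0]+.0545*np.cos(t),c[1]+.0545*np.sin(t),z)) for t in a])
    q=f(.13);b=f(0);print(c,q[:,0].min(),q[:,0].max(),q[:,1].max(),b[:,1].max(),b[:,0].min(),b[:,0].max())
```

```text
measured rim cols 161.7 207.3, base bottom row 280
(0.609, -0.247) 159.46311919387318 205.2897742467624 247.9842554710811 279.51780460589436 167.33306040958536 209.06088269426735
(0.613, -0.247) 159.53799876255533 205.50199300307895 249.35541979836538 280.8538293573391 167.42307626312314 209.2648409040893
(0.617, -0.247) 159.61333694711522 205.71549593965787 250.73528737488056 282.19755434511376 167.51359374163218 209.47008069084177
(0.617, -0.243) 161.32527062701604 207.3752843051305 250.44108309690353 281.90984180095774 169.06632115586976 210.9832802484144
```

Scene and wrist fits put the tin at about (0.614,-0.246). The picture shows the block clear above the tin and nothing else in the way. I'll correct by a few millimetres and descend.

```bash
python3 -m jog '[[[0,0,0,0.6,0.3,1,4],[0,0,0,0,0,2,4],[0,0,0,0,0,1.2,4],[0,0,0,0,0,0,4],[0,0,0,0,0,0,4]]]' 60; python3 -m jog '[[[0,0,0,0,0,0.3,4],[0,0,0,0,0,0.3,4],[0,0,0,0,0,0,4]]]'
```

```text
t: 14.12
tool_pos: [0.6149, -0.2441, 0.1885]
orientation: [-3.097, -0.514, 0.005]
force: [1.1, 0.6, -0.6]
opening: 0.0448
t: 14.37
tool_pos: [0.616, -0.2447, 0.1847]
orientation: [3.099, 0.514, 0.001]
force: [0.5, -0.3, -1.4]
opening: 0.0447
```

```bash
for i in 1 2; do :; done; python3 -m jog '[[[0,0,0,0,0,0.2,4],[0,0,0,0,0,0.2,4],[0,0,0,0,0,0,4]]]'; python3 -m jog '[[[0,0,0,0,0,0.2,4],[0,0,0,0,0,0,4]]]';  python3 -m jog '[[[0,0,0,0,0,0.2,4],[0,0,0,0,0,0,4]]]'
```

```text
t: 14.62
tool_pos: [0.6157, -0.2445, 0.1802]
orientation: [-3.099, -0.514, 0.0]
force: [-0.6, -0.0, -2.2]
opening: 0.045
t: 14.78
tool_pos: [0.6159, -0.2446, 0.1787]
orientation: [3.099, 0.514, 0.0]
force: [-0.9, 0.9, 1.7]
opening: 0.0447
t: 14.95
tool_pos: [0.616, -0.2447, 0.1774]
orientation: [3.099, 0.514, 0.001]
force: [-2.6, 0.8, 4.1]
opening: 0.0445
```

Contact made at about the expected height (force 4 N). Pressing on in small steps.

```bash
python3 -m jog '[[[0,0,0,0,0,0.2,4],[0,0,0,0,0,0,4]]]'; python3 -m jog '[[[0,0,0,0,0,0.2,4],[0,0,0,0,0,0,4]]]';  python3 -m jog '[[[0,0,0,0,0,0.2,4],[0,0,0,0,0,0,4]]]'
python3 - <<'E'
from h import *
s=st();print(s["wrist_torque"])
E
```

```text
t: 15.12
tool_pos: [0.616, -0.2447, 0.1759]
orientation: [3.098, 0.514, 0.001]
force: [-3.2, 0.5, 7.8]
opening: 0.0446
t: 15.28
tool_pos: [0.616, -0.2447, 0.174]
orientation: [3.098, 0.514, 0.002]
force: [-3.4, 1.9, 7.7]
opening: 0.0446
t: 15.45
tool_pos: [0.616, -0.2447, 0.1721]
orientation: [3.098, 0.514, 0.002]
force: [-3.5, 0.9, 9.0]
opening: 0.0446
15.45 [ 0.616  -0.2447  0.1721] R [[0.946, 0.323, 0.001], [0.323, -0.946, -0.001], [0.001, 0.001, -1.0]] F [-3.5  0.9  9. ] op 0.0446 q [-0.46  0.32  1.35 -0.    1.47  0.79]
[ 0.45992665  0.94947166 -0.04651423]
```

```bash
python3 -m jog '[[[0,0,0,0,0,0.2,4],[0,0,0,0,0,0,4]]]'; python3 -m jog '[[[0,0,0,0,0,0.15,4],[0,0,0,0,0,0,4]]]';  python3 -m jog '[[[0,0,0,0,0,0.15,4],[0,0,0,0,0,0,4]]]'
```

```text
t: 15.62
tool_pos: [0.6162, -0.2448, 0.1716]
orientation: [3.098, 0.514, 0.003]
force: [-6.6, 2.7, 15.1]
opening: 0.0447
t: 15.78
tool_pos: [0.6163, -0.2448, 0.1715]
orientation: [3.098, 0.514, 0.004]
force: [-9.4, 4.4, 21.4]
opening: 0.0447
t: 15.95
tool_pos: [0.6165, -0.2448, 0.1713]
orientation: [3.097, 0.514, 0.005]
force: [-13.1, 5.9, 28.3]
opening: 0.045
```

The lid stopped dead, with the block's underside at 138.7 mm and the force rising to 28 N. I'll lift, turn the block a quarter and press again so that all round is borne on.

```bash
python3 -m jog '[[[0,0,0,0,0,-0.4,4],[0,0,0,0,0,-1,4],[0,0,0,0,0,-2,4],[0,0,-7,0,0,-1,4],[0,0,-7,0,0,0,4]]]'; python3 -m jog '[[[0,0,-7,0,0,0,4],[0,0,-7,0,0,0,4],[0,0,-7,0,0,0,4],[0,0,-7,0,0,0,4],[0,0,-7,0,0,0,4]]]';python3 -m jog '[[[0,0,-7,0,0,0,4],[0,0,-7,0,0,0,4],[0,0,-7,0,0,0,4],[0,0,-7,0,0,0,4],[0,0,-7,0,0,0,4]]]'; python3 -m jog '[[[0,0,0,0,0,0,4]]]'; python3 w.py w6.png
python3 - <<'E'
from h import *
p=robot.read_camera("scene");q=robot.read_camera("wrist")
a=cv2.resize(p["img"][170:300,130:310],None,fx=3,fy=3,interpolation=cv2.INTER_CUBIC)
save("s6.png",a)
for c in(p,robot.read_camera("top")):
  for l in("tin","lid_top"):
    for d in robot.pinpoint(c,l)[:2]:print(l,round(d["confidence"],2),np.round(at(c,d["point"],.139*(l!="tin")),3))
E
```

```text
t: 16.37
tool_pos: [0.6172, -0.2452, 0.213]
orientation: [3.008, 0.895, 0.006]
force: [0.6, -0.6, -1.2]
opening: 0.0443
t: 16.78
tool_pos: [0.6157, -0.2445, 0.2092]
orientation: [-2.601, -1.761, 0.0]
force: [-0.3, -0.3, -2.1]
opening: 0.0447
t: 17.2
tool_pos: [0.6157, -0.2445, 0.2091]
orientation: [-1.951, -2.461, 0.0]
force: [-1.2, 0.6, -2.5]
opening: 0.0446
t: 17.28
tool_pos: [0.6157, -0.2445, 0.2091]
orientation: [-1.951, -2.461, 0.0]
force: [0.1, -0.8, -1.9]
opening: 0.0447
17.28 [ 0.6157 -0.2445  0.2091] R [[-0.228, 0.974, -0.0], [0.974, 0.228, 0.0], [0.0, -0.0, -1.0]] F [ 0.1 -0.8 -1.9] op 0.0447 q [-0.46  0.3   1.31  0.    1.53 -0.69]
campos [ 0.602 -0.176  0.375]
tin 0.61 [ 0.615 -0.251 -0.   ]
tin 0.61 [0.65  0.025 0.   ]
lid_top 0.66 [ 0.612 -0.245  0.139]
tin 0.82 [0.64  0.024 0.   ]
tin 0.74 [ 0.624 -0.25   0.   ]
lid_top 0.68 [ 0.61  -0.243  0.139]
```

View pics/s6.png

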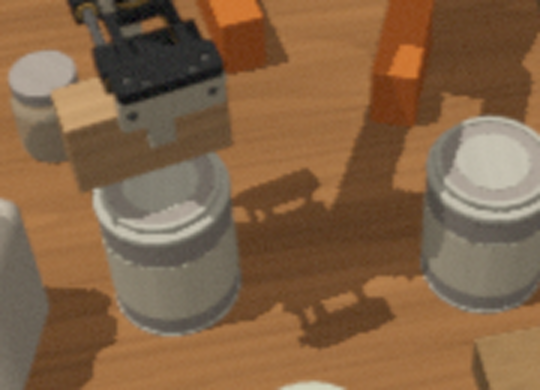

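The tin (165,240) stands where it was and its lid now looks like tin2's. Second press, with the block across the first line.

```bash
python3 -m jog '[[[0,0,0,0,0,1.5,4],[0,0,0,0,0,1.2,4],[0,0,0,0,0,0.4,4],[0,0,0,0,0,0,4],[0,0,0,0,0,0,4]]]';python3 -m jog '[[[0,0,0,0,0,0.2,4],[0,0,0,0,0,0.2,4],[0,0,0,0,0,0,4]]]'; python3 -m jog '[[[0,0,0,0,0,0.2,4],[0,0,0,0,0,0,4]]]'
```

```text
t: 18.1
tool_pos: [0.6154, -0.2444, 0.1779]
orientation: [-1.959, -2.455, 0.0]
force: [-1.0, 1.3, -1.1]
opening: 0.0445
t: 18.35
tool_pos: [0.6159, -0.2446, 0.1746]
orientation: [1.959, 2.455, 0.0]
force: [0.1, 0.0, -1.8]
opening: 0.0448
t: 18.52
tool_pos: [0.6158, -0.2446, 0.1723]
orientation: [1.959, 2.456, 0.0]
force: [1.2, -0.6, -0.7]
opening: 0.0446
```

```bash
python3 -m jog '[[[0,0,0,0,0,0.2,4],[0,0,0,0,0,0,4]]]';python3 -m jog '[[[0,0,0,0,0,0.2,4],[0,0,0,0,0,0,4]]]'; python3 -m jog '[[[0,0,0,0,0,0.2,4],[0,0,0,0,0,0,4]]]'
```

```text
t: 18.68
tool_pos: [0.6161, -0.2447, 0.1719]
orientation: [1.958, 2.455, 0.0]
force: [-1.7, 0.4, 3.3]
opening: 0.0449
t: 18.85
tool_pos: [0.6162, -0.2448, 0.1716]
orientation: [1.958, 2.454, 0.001]
force: [-5.6, 2.7, 13.7]
opening: 0.0444
t: 19.02
tool_pos: [0.6164, -0.2449, 0.1714]
orientation: [1.957, 2.453, 0.001]
force: [-10.2, 4.7, 23.3]
opening: 0.0447
```

Contact came at the same height with an immediate hard stop, so the lid is home and level in both directions. Returning the block to its old place.

```bash
python3 -m jog '[[[0,0,0,0,0,-0.4,4],[0,0,0,0,0,-1,4],[0,0,0,0,0,-2.5,4],[0,0,7,0,0,-2,4],[0,0,7,0,0,0,4]]]' >/dev/null; python3 -m jog '[[[0,0,7,0,0,0,4],[0,0,7,0,0,0,4],[0,0,7,0,0,0,4],[0,0,7,0,0,0,4],[0,0,7,0,0,0,4]]]' >/dev/null;python3 -m jog '[[[0,0,7,0,0,0,4],[0,0,7,0,0,0,4],[0,0,7,0,0,0,4],[0,0,7,0,0,0,4],[0,0,7,0,0,0,4]]]';python3 -m jog '[[[0,0,0,-2,-3,0,4],[0,0,0,-2,-3,0,4],[0,0,0,-2,-3,0,4],[0,0,0,-2,-3,0,4],[0,0,0,-2,-3,0,4]]]'; python3 -m jog '[[[0,0,0,0,0,0,4]]]'
```

```text
t: 20.27
tool_pos: [0.6158, -0.2446, 0.2255]
orientation: [-3.101, -0.505, 0.0]
force: [-0.5, -0.4, -1.0]
opening: 0.0449
t: 20.68
tool_pos: [0.4713, -0.134, 0.2252]
orientation: [-3.099, -0.514, 0.0]
force: [0.5, 0.1, -0.7]
opening: 0.0445
t: 20.77
tool_pos: [0.4677, -0.1312, 0.224]
orientation: [-3.096, -0.516, 0.006]
force: [0.0, -0.6, -2.0]
opening: 0.0446
```

```bash
python3 -m jog '[[[0,0,0,0,0,3.5,4],[0,0,0,0,0,3.8,4],[0,0,0,0,0,3.8,4],[0,0,0,0,0,3.8,4],[0,0,0,0,0,2.5,4]]]'; python3 -m jog '[[[0,0,0,0,0,0.6,4],[0,0,0,0,0,0.3,4],[0,0,0,0,0,0,4]]]'
```

```text
t: 21.18
tool_pos: [0.4709, -0.1341, 0.048]
orientation: [-3.098, -0.514, 0.004]
force: [-0.4, 0.1, -1.8]
opening: 0.0446
t: 21.43
tool_pos: [0.4733, -0.1352, 0.0433]
orientation: [3.099, 0.514, 0.001]
force: [-0.3, -0.6, -0.6]
opening: 0.0448
```

```bash
python3 -m jog '[[[0,0,0,0,0,0.4,4],[0,0,0,0,0,0.4,4],[0,0,0,0,0,0.15,4],[0,0,0,0,0,0,4]]]'; python3 -m jog '[[[0,0,0,0,0,0.1,4],[0,0,0,0,0,0,4]]]'
```

```text
t: 21.77
tool_pos: [0.4731, -0.1351, 0.0334]
orientation: [3.099, 0.514, 0.001]
force: [-1.1, -0.0, -1.6]
opening: 0.0449
t: 21.93
tool_pos: [0.4733, -0.1351, 0.0328]
orientation: [3.099, 0.514, 0.001]
force: [-2.6, 1.7, 3.4]
opening: 0.0444
```

On the table. Releasing and retreating.

```bash
python3 -m jog '[[[0,0,0,0,0,0,7],[0,0,0,0,0,0,9.3],[0,0,0,0,0,0,9.3],[0,0,0,0,0,0,9.3],[0,0,0,0,0,0,9.3]]]' 20; python3 -m jog '[[[0,0,0,0,0,0,9.3],[0,0,0,0,0,0,9.3],[0,0,0,0,0,-2,9.3],[0,0,0,0,0,-3.8,9.3],[0,0,0,0,0,-3.8,9.3]]]'; python3 -m jog '[[[0,0,0,0,0,-3.8,9.3],[0,0,0,0,0,-3.8,9.3],[0,0,0,-3,0,-3.8,9.3],[0,0,0,-3,0,-1,9.3],[0,0,0,-3,0,0,9.3]]]'
python3 - <<'E'
from h import *
p=robot.read_camera("scene");t=robot.read_camera("top");st()
a=p["img"][100:330,90:490];b=t["img"][60:330,30:430]
save("f1.png",np.vstack([cv2.resize(a,(522,300)),cv2.resize(b[:230],(522,300))]))
for l in("tin","lid_top","jar","canister","block_center"):
  for n,c in(("s",p),("t",t)):
    z={"lid_top":.139,"block_center":.035}.get(l,0)
    for d in robot.pinpoint(c,l)[:3]:print(n,l,round(d["confidence"],2),np.round(at(c,d["point"],z),3))
E
```

```text
t: 22.35
tool_pos: [0.4727, -0.1349, 0.0319]
orientation: [-3.099, -0.514, -0.0]
force: [-0.5, -0.9, 0.6]
opening: 0.0737
t: 22.77
tool_pos: [0.4709, -0.1342, 0.1273]
orientation: [-3.097, -0.514, 0.006]
force: [0.2, -0.6, 0.3]
opening: 0.0927
t: 23.18
tool_pos: [0.3925, -0.1635, 0.251]
orientation: [3.095, 0.515, 0.008]
force: [-0.3, -0.7, 1.8]
opening: 0.0929
23.28 [ 0.3896 -0.1638  0.2479] R [[0.947, 0.321, 0.001], [0.321, -0.947, -0.002], [0.001, 0.002, -1.0]] F [ 0.9 -0.3  0. ] op 0.0929 q [-0.52 -0.38  1.9  -0.    1.62  0.73]
s tin 0.7 [0.658 0.019 0.   ]
s tin 0.55 [ 0.614 -0.246  0.   ]
s tin 0.51 [ 0.441 -0.132  0.   ]
t tin 0.96 [ 0.63 -0.25  0.  ]
t tin 0.59 [0.644 0.024 0.   ]
s lid_top 0.87 [ 0.619 -0.25   0.139]
t lid_top 0.73 [ 0.603 -0.247  0.139]
s jar 0.67 [ 0.436 -0.334  0.   ]
s jar 0.48 [ 0.49  -0.264  0.   ]
s jar 0.45 [ 0.496 -0.249  0.   ]
t jar 0.43 [ 0.644 -0.274  0.   ]
t jar 0.2 [ 0.646 -0.261  0.   ]
s canister 0.58 [ 0.644 -0.428  0.   ]
t canister 0.75 [ 0.646 -0.438  0.   ]
s block_center 0.89 [ 0.469 -0.136  0.035]
s block_center 0.72 [ 0.42  -0.004  0.035]
s block_center 0.6 [ 0.307 -0.159  0.035]
t block_center 0.77 [ 0.412 -0.002  0.035]
t block_center 0.68 [ 0.302 -0.16   0.035]
t block_center 0.63 [ 0.477 -0.138  0.035]
```

View pics/f1.png

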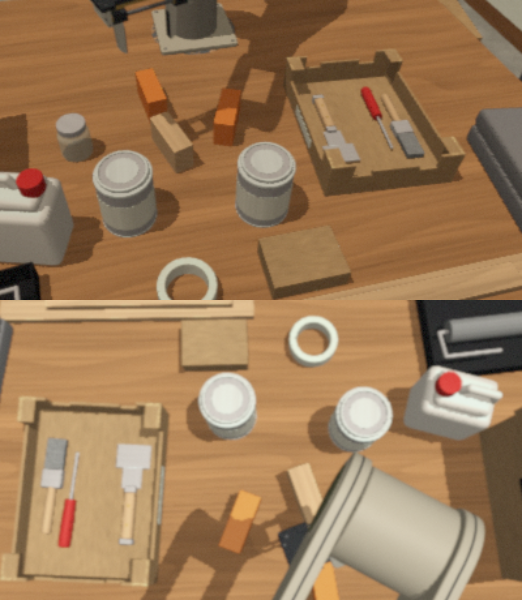

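The knife lies flat in the crate, seen from above at (130,490). Both tins stand with flat lids, and the block is back on the table at scene (172,142). The jar and canister are in place. Handing in.

```bash
python3 -c "
from plant import robot
print(robot.close_job())"
```

```text
the job is handed in; nothing more can be done
None
```

The job is done and handed in at about 23 s of the 69 s allowed; the hand-in reports no verdict.

- **Knife:** I gripped it by the handle and laid it in the empty half of the crate. The last pictures show it lying flat there, clear of the brush and screwdriver.
- **Lid:** I pressed it down with the plain wooden block in two directions at right angles.
  - The first press took it about 7 mm down to a dead stop at 28 N, with the block's underside about 139 mm above the table.
  - The second met a hard stop at the same height (23 N), so I take the lid to be home and level.
  - The fingertips stayed about 33 mm above the lid.
- **Block:** I set it back on the table close to where it had lain and released it.
- **Other things:** In the last pictures the tin, tin2 and the canister are upright and where they were. The jar looks unmoved in the scene view; the arm hid it from the top camera, so only one view confirms it.

**Disagreements:** The camera estimates of the tin's centre differed by up to about 8 mm in x at lid height, so I pressed at a compromise point. The final lid estimates still differ by 16 mm in x between cameras. I took lid travel from the block's height and the force, not from a direct reading.

I viewed 12 pictures, two over the budget.

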